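# Pass a tube block through a treadle gate

## Robot

A 6-joint arm with a two-finger parallel gripper is mounted at the origin on a cart in front of the work surface, level with it; the furniture and walls round the work are solid. World frame = base frame: x ahead of the robot, y to its left, z up, the work surface at z = 0. Lengths are in m, angles in rad, forces in N, time in s.
With the tool pointing down it reaches from about 0.425 to 0.95 m from the base axis. Payload 3.5 kg.
Tool frame: the origin (TCP) lies midway between the tips of the shut fingers; the grasp point (between the pads) lies 19 mm behind it; z points along the fingers, y is the direction in which the jaws open and shut (so a half turn about z gives the same grasp; the last joint's range is limited). The gripper opens to 85 mm and grips with 20 to 120 N. Pads are 22 mm wide; open, the fingers measure 114 mm over their backs; the gripper's body (76 mm by 85 mm) begins 54 mm behind the grasp point. The pads swing forward as they close: fully open they stand 13 mm farther back than shut.
Start: joints at [1.141, 0.286, 1.577, -0, 1.279, -0.15], TCP at [0.186, 0.649, 0.231] pointing down, gripper open.
Joint ranges: [-2.77, 2.77], [-0.9, 2.22], [0.21, 2.48], [-1.53, 4.67], [0.24, 2.81], [-2.84, 2.84]. Speed limits (rad/s): [2.79, 2.79, 3.14, 3.14, 3.14, 3.14].

## Interface

Orientations are given as a unit quaternion [x, y, z, w].
In Python, from plant import ctrl gives the robot as it stands.
- The arm moves only by the tool apply_moves, never from a script. Its argument "moves" is a list that holds one entry, the list of rows, each a list of 7 numbers: the shift along the tool's x, y, z in m, then the turn, a rotation vector about the tool's x, y, z in degrees, then the gripper's target within -1 to 1 (shut at 1, half-way at 0, fully open at -1). In form: [[[tx, ty, tz, ax, ay, az, hand], ...]]. A call has 1 to 12 rows; each row shifts and turns the pose as measured when the row begins, along the tool's axes as they then stand; what a row does not reach is not made up. A row lasts 1/10 s, in which the tool goes at most 50 mm and 8.59 degrees, less where a joint would pass 70% of its speed; a pose out of reach is approached as far as the arm can. A call with a gripper value outside its range is refused whole. The fingers move at their own pace and stop on an object; "force" is the grip in N (left out, the last holds). Time passes only in rows, so rows that do not move let the fingers close. It gives the time, the measured TCP pose, the force and the opening at its end, in the units of the state.
- ctrl.get_state(): the state, without advancing time (a new reading comes with each control period).
- ctrl.read_camera(name): name is "scene" or "top" or "wrist"; returns the picture (480x640x3 uint8, red, green, blue); there is no depth.
- ctrl.get_calibration(name): a dict with "camera_matrix" (3x3 intrinsics, pixels), "cam_to_world" (4x4, takes a point from camera to world coordinates). Camera axes: x right, y up, looking along -z (the intrinsics and any distortion apply to the point x, -y, -z); pixel columns grow to the right and rows downward; lengths in m; the calibration is good to about 2 mm. A picture is of the moment at which its call begins: read the wrist's pose just before it. get_calibration takes no time and is no camera call; for the wrist camera it gives the pose at the moment of the call.
- ctrl.sign_off(): hands the job in, once; it reports no verdict.
The state is a dict: "time": time; "qpos": joint angles; "dq": joint speeds; "joint_efforts": joint torques, N m; "eef_pos": TCP position; "tcp_rot": TCP orientation; "contact_force": force on the tool from outside, world axes, zero at the start; "wrist_torque": the same for the moment, N m; "opening": opening from 0.0 (shut) to 1.0 (fully open).
Only numpy, scipy, OpenCV 4.12 (cv2) and the standard library are available. Lean on these libraries where they do the work, as an engineer would, in place of code of your own. Each camera call takes 0.05 s, during which the arm holds its last target. There are 200 camera calls.

## Task

With one fingertip press the blue treadle beside the chute down until the orange gate has dropped flush with the channel floor, and while holding it there push the white tube block that stands in the chute along with the other fingertip, past the gate and right up to the end stop. Keep the gate down until the whole block is past it, then let the treadle go so that the gate comes up behind the block. Only press and push: do not pinch, lift or tip the block, and leave the things standing around where they are.

Things in the scene. Friction and masses are not known exactly. Their poses are not given: they have to be found in the camera images.
- chute: Grey and aluminium chute fixed to the worktop, base 360 x 155 mm. Origin on the worktop, mid-channel, under the gate; x = push direction (about the robot's left), y = towards the blue treadle (robot's side), z up. Channel floor z = 36 mm; walls 5 mm thick, inner faces y = -34 and 34 mm, tops z = 52 mm; open entry at x = -200 mm; end stop inner face x = 115 mm, top z = 62 mm.
- gate_slot (a point): Middle of the slot in the channel floor (chute x = 0, y = 0, z = 36 mm; fixed) through which the orange gate blade, 6 mm thick, rises. Closed, it stands 4 mm (at y = -30) to 21 mm (at y = 30) above the floor; pushing the block against it cannot open it.
- gate (a joint): Hinge of gate and treadle (one rigid part; axis along chute x at y = -55, z = 20 mm). 0 = gate up, closed (sprung to it); 0.28 rad = treadle level, gate 2 mm below the channel floor (open); hard stop at 0.33. Pressing the treadle takes about 2 N at first, about 5 N at 0.28.
- treadle_near (a point): Blue bar 295 x 30 x 8 mm along the channel, outside its +y wall; press it down anywhere, a fingertip can slide along it. At gate 0.28 it is level: chute x = -235 to 60, y = 48 to 78, top z = 46 mm; with the gate up its top slopes inward, middle at about y = 51, z = 78 mm. This point: its top middle line at chute x = -160 mm, moving with it.
- tube_block: White drilled tube block, 62 x 95 x 40 mm, about 0.3 to 0.6 kg, standing in the channel before the gate with its 95 mm side (its own y axis) along the channel. Origin at the centre of its underside. Against the end stop its origin is at chute x = +67.5 mm; its rear has passed the gate from about +51 mm.
- bottle_white: White reagent bottle, 52 mm diameter, 88 mm high, bystander; origin at the centre of its underside.
- vial_1: Small glass vial with white cap, 22 mm diameter, 50 mm high, bystander; origin at the centre of its underside.
- timer: White digital timer lying flat, 64 x 66 x 18 mm, bystander; origin at the centre of its underside.
- tape_blue: Roll of light-blue labelling tape lying flat, 54 mm diameter, 19 mm high, bystander; origin at the centre of its underside.
There are look-alikes about, which are no part of the job. Of the things that look like the tube_block, the largest one is meant.

How it is judged:
By the outcome, as a careful person would: the job done as asked, in the order asked, and still so for the second after the job is handed in, with the robot touching nothing.
It also fails if it takes over 40 s, if anything falls off the work surface, if the arm or the gripper's body presses on something with over 40 N, if the wrist force passes 120 N, or if a joint passes its speed limit or range.

## Working session

There is one attempt and no reset: what is moved stays moved. The work goes in short steps, Python scripts to look and compute and a tool call to move; the robot and the scene stay as the last step left them, time stands still between calls to the robot, and variables do not carry over. Pictures are saved under pics/ and viewed, about 8 in all and at most 12, crops included, and the job is handed in when it is done.

Besides the shell and the picture viewer there is one more tool, called after "Emit:" by a JSON object that holds its "method" and its "body", one argument or row to a line. apply_moves: Moves the arm, as the interface text tells. Its arguments: {"type":"object","properties":{"moves":{"type":"array","items":{"type":"array","items":{"type":"array","items":{"type":"number"}}}},"force":{"type":"number"}},"required":["moves"]}

```bash
mkdir -p pics; python3 - <<'E'
from plant import ctrl
import cv2,numpy as np
s=ctrl.get_state();print(s)
for n in("top","scene"):
    c=ctrl.get_calibration(n);print(n,c)
    cv2.imwrite(f"pics/{n}0.png",ctrl.read_camera(n)[:,:,::-1])
E
```

```text
{'time': 0.0, 'qpos': array([ 1.14100428e+00,  2.87194484e-01,  1.57817813e+00,  1.51533671e-05,
        1.27860289e+00, -1.49995394e-01]), 'dq': array([-3.21164627e-05, -4.27252557e-05,  1.40131568e-04, -6.79832312e-04,
        2.11534450e-03,  2.13504396e-03]), 'joint_efforts': array([-8.72887795e-04, -4.05965173e+01, -2.92633617e+01, -1.57596915e-04,
        5.78799751e-03,  1.88089501e-05]), 'eef_pos': array([0.18609596, 0.64815554, 0.22992736]), 'tcp_rot': array([ 1.39444508e-01,  9.90229170e-01, -1.13964046e-03, -3.47520134e-04]), 'contact_force': array([0.35608666, 0.58357656, 0.11407322]), 'wrist_torque': array([-0.02232945, -0.02135716, -0.02333214]), 'opening': 1.0005395467446279}
top {'camera_matrix': array([[482.50506573,   0.        , 323.95170898],
       [  0.        , 482.50506573, 238.82367622],
       [  0.        ,   0.        ,   1.        ]]), 'cam_to_world': array([[-0.01862819,  0.98386055, -0.17796462,  0.317969  ],
       [-0.99975241, -0.01616281,  0.01529303,  0.00274067],
       [ 0.0121698 ,  0.17820544,  0.98391804,  1.49615397],
       [ 0.        ,  0.        ,  0.        ,  1.        ]])}
scene {'camera_matrix': array([[515.42744271,   0.        , 320.1003562 ],
       [  0.        , 515.42744271, 238.84261378],
       [  0.        ,   0.        ,   1.        ]]), 'cam_to_world': array([[ 0.47795001,  0.54837917, -0.68618079, -0.21263237],
       [-0.87815814,  0.28047503, -0.38752036, -0.43543691],
       [-0.02005151,  0.78779061,  0.61561667,  0.79537065],
       [ 0.        ,  0.        ,  0.        ,  1.        ]])}
```

View pics/top0.png

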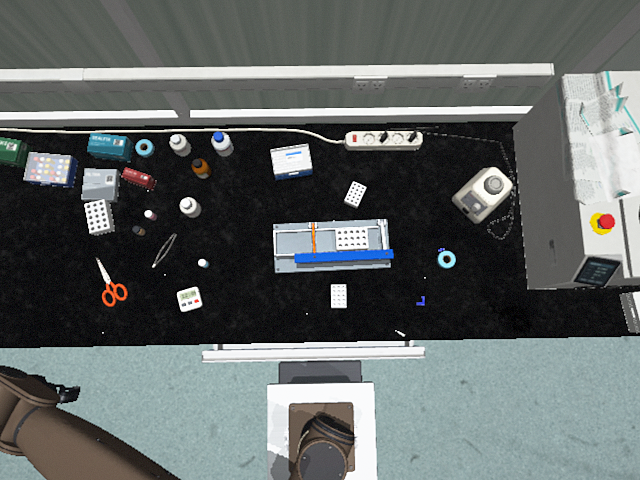

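View pics/scene0.png

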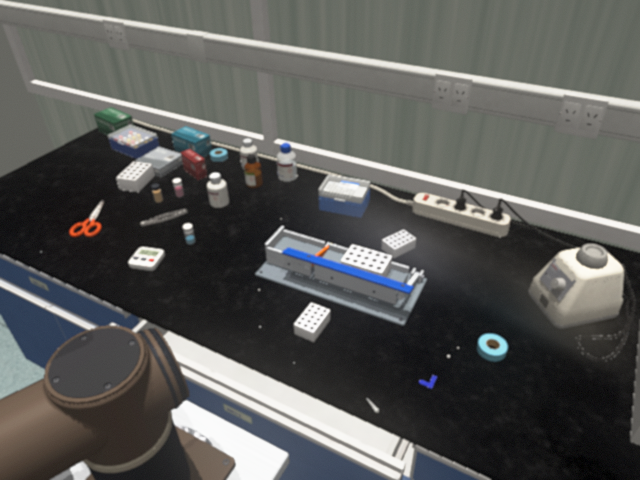

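The top view shows the chute at about (332,245), with the gate at (314,238), the block at (352,238) to the right of the gate, and the treadle along row 257. The push therefore goes to the left in the image, which is +y in the world. In the scene view the blue bar is on the robot's side and the small look-alike blocks stand outside the chute.

```bash
cat > h.py <<'E'
from plant import ctrl
import cv2,numpy as np
def ray(cal,uv,z):
    K,T=cal["camera_matrix"],cal["cam_to_world"]
    d=np.linalg.inv(K)@[uv[0],uv[1],1]; d=T[:3,:3]@[d[0],-d[1],-d[2]]
    o=T[:3,3]; return o+d*(z-o[2])/d[2]
def proj(cal,p):
    K,T=cal["camera_matrix"],cal["cam_to_world"]
    c=T[:3,:3].T@(np.asarray(p)-T[:3,3]); q=K@[c[0],-c[1],-c[2]]; return q[:2]/q[2]
E
python3 - <<'E'
from h import *
c=ctrl.get_calibration("top")
im=cv2.imread("pics/top0.png");hsv=cv2.cvtColor(im,cv2.COLOR_BGR2HSV)
for nm,lo,hi,z in(("blue",(105,150,80),(125,255,255),.078),("orange",(5,150,100),(18,255,255),.05)):
    m=cv2.inRange(hsv,lo,hi); m[:210]=0;m[280:]=0;m[:,:260]=0;m[:,410:]=0
    r=cv2.minAreaRect(cv2.findNonZero(m));b=cv2.boxPoints(r)
    print(nm,r);print([ray(c,p,z).round(4).tolist() for p in b])
for p,z in(((352,238),.076),((314,238),.036),((273,220),.0),((274,272),0),((391,266),0),((388,219),0)):print(p,ray(c,p,z).round(3))
print("wrist",ctrl.get_calibration("wrist"))
E
```

```text
blue ((343.5314025878906, 255.644775390625), (9.525259971618652, 99.17475891113281), 87.20729064941406)
[[0.5323, 0.0711, 0.078], [0.5419, -0.2241, 0.078], [0.5132, -0.2242, 0.078], [0.5038, 0.0699, 0.078]]
orange ((313.0, 238.0), (28.0, 2.0), 90.0)
[[0.6263, 0.016, 0.05], [0.6262, 0.0099, 0.05], [0.5395, 0.0112, 0.05], [0.5396, 0.0172, 0.05]]
(352, 238) [ 0.576 -0.103  0.076]
(314, 238) [0.585 0.011 0.036]
(273, 220) [0.652 0.14  0.   ]
(274, 272) [0.486 0.137 0.   ]
(391, 266) [ 0.499 -0.228  0.   ]
(388, 219) [ 0.649 -0.225  0.   ]
wrist {'camera_matrix': array([[344.30273149,   0.        , 314.80259569],
       [  0.        , 344.30273149, 239.11930784],
       [  0.        ,   0.        ,   1.        ]]), 'cam_to_world': array([[ 0.27630661, -0.91694352, -0.28787017,  0.11247835],
       [ 0.96106686,  0.26291246,  0.0850149 ,  0.67049311],
       [-0.00226921, -0.30015266,  0.95388848,  0.37352302],
       [ 0.        ,  0.        ,  0.        ,  1.        ]])}
```

```bash
python3 - <<'E'
from h import *
p=np.array([.186,.648]);a=np.radians(74);
w=[(.42,.40,8),(.58,-.06,11)]
for x,y,n in w:
    d=(np.array([x,y])-p)/n;p=np.array([x,y])
    for i in range(n):
        ty=np.array([np.cos(a),np.sin(a)]);tx=np.array([-ty[1],ty[0]])
        print([round(float(d@tx),3),round(float(d@ty),3),0,0,0,3.8,-0.2]);a-=np.radians(3.8)
E
```

```text
[-0.037, -0.022, 0, 0, 0, 3.8, -0.2]
[-0.038, -0.019, 0, 0, 0, 3.8, -0.2]
[-0.039, -0.017, 0, 0, 0, 3.8, -0.2]
[-0.04, -0.014, 0, 0, 0, 3.8, -0.2]
[-0.041, -0.011, 0, 0, 0, 3.8, -0.2]
[-0.042, -0.009, 0, 0, 0, 3.8, -0.2]
[-0.042, -0.006, 0, 0, 0, 3.8, -0.2]
[-0.043, -0.003, 0, 0, 0, 3.8, -0.2]
[-0.04, -0.018, 0, 0, 0, 3.8, -0.2]
[-0.041, -0.016, 0, 0, 0, 3.8, -0.2]
[-0.042, -0.013, 0, 0, 0, 3.8, -0.2]
[-0.043, -0.01, 0, 0, 0, 3.8, -0.2]
[-0.044, -0.007, 0, 0, 0, 3.8, -0.2]
[-0.044, -0.004, 0, 0, 0, 3.8, -0.2]
[-0.044, -0.001, 0, 0, 0, 3.8, -0.2]
[-0.044, 0.002, 0, 0, 0, 3.8, -0.2]
[-0.044, 0.005, 0, 0, 0, 3.8, -0.2]
[-0.044, 0.008, 0, 0, 0, 3.8, -0.2]
[-0.043, 0.01, 0, 0, 0, 3.8, -0.2]
```

Emit:
{"method": "apply_moves", "body": {
  "moves": [
    [[-0.037, -0.022, 0, 0, 0, 3.8, -0.2], [-0.038, -0.019, 0, 0, 0, 3.8, -0.2], [-0.039, -0.017, 0, 0, 0, 3.8, -0.2], [-0.04, -0.014, 0, 0, 0, 3.8, -0.2], [-0.041, -0.011, 0, 0, 0, 3.8, -0.2], [-0.042, -0.009, 0, 0, 0, 3.8, -0.2], [-0.042, -0.006, 0, 0, 0, 3.8, -0.2], [-0.043, -0.003, 0, 0, 0, 3.8, -0.2], [-0.04, -0.018, 0, 0, 0, 3.8, -0.2], [-0.041, -0.016, 0, 0, 0, 3.8, -0.2], [-0.042, -0.013, 0, 0, 0, 3.8, -0.2]]
  ]
}}

```text
time: 1.2
eef_pos: [0.4633, 0.2608, 0.2236]
tcp_rot: [0.492, 0.871, -0.005, -0.002]
contact_force: [1.1, -0.1, -0.4]
opening: 0.604
```

Emit:
{"method": "apply_moves", "body": {
  "moves": [
    [[-0.043, -0.01, 0, 0, 0, 3.8, -0.2], [-0.044, -0.007, 0, 0, 0, 3.8, -0.2], [-0.044, -0.004, 0, 0, 0, 3.8, -0.2], [-0.044, -0.001, 0, 0, 0, 3.8, -0.2], [-0.044, 0.002, 0, 0, 0, 3.8, -0.2], [-0.044, 0.005, 0, 0, 0, 3.8, -0.2], [-0.044, 0.008, 0, 0, 0, 3.8, -0.2], [-0.043, 0.01, 0, 0, 0, 3.8, -0.2], [0, 0, 0, 0, 0, 0, -0.2]]
  ]
}}

```text
time: 2.1
eef_pos: [0.5711, -0.0958, 0.2212]
tcp_rot: [0.713, 0.701, -0.007, -0.002]
contact_force: [0.2, -0.3, 0.3]
opening: 0.6
```

```bash
python3 - <<'E'
from h import *
c=ctrl.get_calibration("wrist");im=ctrl.read_camera("wrist")[:,:,::-1].copy()
cv2.imwrite("pics/w1.png",im);np.save("w1.npy",c["cam_to_world"]);print(c["cam_to_world"].round(3))
E
```

```text
[[ 1.     0.013  0.019  0.575]
 [-0.018  0.951  0.309 -0.017]
 [-0.014 -0.309  0.951  0.364]
 [ 0.     0.     0.     1.   ]]
```

View pics/w1.png

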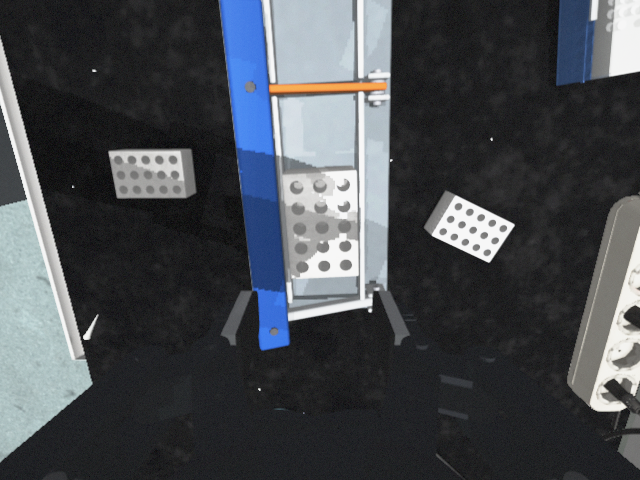

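```bash
python3 - <<'E'
from h import *
c=ctrl.get_calibration("wrist");c["cam_to_world"]=np.load("w1.npy")
for n,p,z in(("blk fl",(281,171),.076),("blk fr",(356,167),.076),("blk rr",(359,275),.076),("blk rl",(287,279),.076),
 ("gateL",(271,89),.057),("gateR",(358,87),.040),("wall top",(358,10),.052),("wallbot",(361,290),.052),("treadle outer far",(220,5),.082),("tread outer near",(261,349),.082),("tread inner near",(289,345),.0735),("entry L",(290,320),.036),("entryR",(370,306),.036)):
    print(n,ray(c,p,z).round(4))
hsv=cv2.cvtColor(cv2.imread("pics/w1.png"),cv2.COLOR_BGR2HSV)
m=cv2.inRange(hsv,(105,150,60),(125,255,255));m[:,:200]=0;m[:,320:]=0
for r in(20,100,200,300):
    x=np.flatnonzero(m[r]);print(r,ray(c,(x[0],r),.0817).round(4),ray(c,(x[-1],r),.0734).round(4))
m=cv2.inRange(hsv,(5,150,100),(18,255,255));
for u in(275,300,340,355,380):
    y=np.flatnonzero(m[:,u]);print(u,y[[0,-1]],ray(c,(u,y.mean()),.048).round(4))
print(ctrl.get_state()["eef_pos"])
E
```

```text
blk fl [ 0.5421 -0.0508  0.076 ]
blk fr [ 0.604  -0.0485  0.076 ]
blk rr [ 0.6085 -0.1452  0.076 ]
blk rl [ 0.5428 -0.1484  0.076 ]
gateL [0.5349 0.0137 0.057 ]
gateR [0.6081 0.0156 0.04  ]
wall top [0.6057 0.0698 0.052 ]
wallbot [ 0.6137 -0.1723  0.052 ]
treadle outer far [0.5051 0.0666 0.082 ]
tread outer near [ 0.5153 -0.2191  0.082 ]
tread inner near [ 0.5415 -0.2208  0.0735]
entry L [ 0.5396 -0.2154  0.036 ]
entryR [ 0.6257 -0.1992  0.036 ]
20 [0.5055 0.0574 0.0817] [0.5331 0.059  0.0734]
100 [0.5078 0.0041 0.0817] [0.535  0.0042 0.0734]
200 [ 0.5098 -0.0735  0.0817] [ 0.5372 -0.0756  0.0734]
300 [ 0.5159 -0.1666  0.0817] [ 0.5397 -0.1712  0.0734]
275 [85 93] [0.5371 0.0145 0.048 ]
300 [84 92] [0.5583 0.0149 0.048 ]
340 [83 91] [0.5921 0.015  0.048 ]
355 [83 91] [0.6047 0.0148 0.048 ]
380 [83 89] [0.6257 0.0152 0.048 ]
[ 0.57036874 -0.09370585  0.22087116]
```

The wrist view shows fingers at (237,318) and (393,318), the block top from row 168 to 278, the gate at row 88 and the treadle as the blue band at columns 220–290. From this the chute origin is about (0.573, 0.0145), yawed 1.7°, and the block's rear is at chute x of about -0.16. Next I move in behind the block.

Emit:
{"method": "apply_moves", "body": {
  "moves": [
    [[-0.04, -0.011, 0, 0, 0, -1.4, -0.2], [-0.04, -0.011, 0, 0, 0, -1.3, -0.2], [0, 0, 0.035, 0, 0, 0, -0.2], [0, 0, 0.035, 0, 0, 0, -0.2], [0, 0, 0.02, 0, 0, 0, -0.2], [0, 0, 0, 0, 0, 0, -0.2]]
  ]
}}

```text
time: 2.75
eef_pos: [0.5453, -0.1702, 0.1285]
tcp_rot: [0.692, 0.722, -0.006, -0.004]
contact_force: [-0.9, -0.1, -0.5]
opening: 0.6
```

```bash
cat >> h.py <<'E'
O=np.array([.5727,.0145]);X=np.array([-.0287,.9996]);Y=np.array([-.9996,-.0287])
def st():
    from scipy.spatial.transform import Rotation as R
    s=ctrl.get_state();p=s["eef_pos"];r=R.from_quat(s["tcp_rot"]).as_matrix()
    d=p[:2]-O;print("t",s["time"],"chute x,y,z mm",(d@X*1e3).round(1),(d@Y*1e3).round(1),(p[2]*1e3).round(1),"toolY yaw",np.degrees(np.arctan2(r[1,1],r[0,1])).round(2),"z",r[:,2].round(3),"F",s["contact_force"].round(1),"op",round(s["opening"],3))
E
python3 -c "
from h import *
st()
c=ctrl.get_calibration('wrist');im=ctrl.read_camera('wrist')[:,:,::-1].copy()
cv2.imwrite('pics/w2.png',im)"
```

```text
t 2.75 chute x,y,z mm -183.8 32.7 128.5 toolY yaw 2.43 z [-0.014 -0.003 -1.   ] F [-0.9 -0.1 -0.5] op 0.6
```

View pics/w2.png

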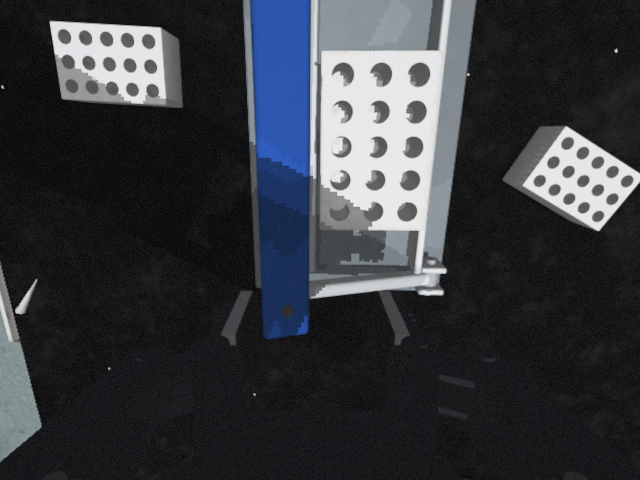

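```bash
python3 - <<'E'
from h import *
c=ctrl.get_calibration("wrist")
def ch(p,z):
    q=ray(c,p,z)[:2]-O;return (q@X*1e3).round(1),(q@Y*1e3).round(1)
for n,p,z in(("rearL",(318,231),.076),("rearR",(424,231),.076),("frontL",(322,52),.076),("armtop",(375,277),.05),("armbot",(375,290),.05),("arm near treadle bot",(315,298),.07),("tread in",(309,333),.0734),("tread out",(265,337),.0817),("wallend L",(312,275),.036),("floor end",(375,271),.036)):print(n,ch(p,z))
s=ctrl.get_state();print("tcp px",proj(c,s["eef_pos"]))
from scipy.spatial.transform import Rotation as R
r=R.from_quat(s["tcp_rot"]).as_matrix()
for y in(-.0255,.0255,-.04,.04):
  for x in (-.011,.011): print(y,x,proj(c,s["eef_pos"]+r@[x,y,-.006]).round(0))
E
```

```text
rearL (np.float64(-163.8), np.float64(30.7))
rearR (np.float64(-162.7), np.float64(-32.3))
frontL (np.float64(-68.2), np.float64(30.2))
armtop (np.float64(-204.5), np.float64(-10.0))
armbot (np.float64(-214.6), np.float64(-10.7))
arm near treadle bot (np.float64(-211.4), np.float64(31.9))
tread in (np.float64(-235.7), np.float64(35.5))
tread out (np.float64(-233.9), np.float64(63.6))
wallend L (np.float64(-210.0), np.float64(34.6))
floor end (np.float64(-205.8), np.float64(-12.3))
tcp px [314.28258686 305.69039251]
-0.0255 -0.011 [259. 333.]
-0.0255 0.011 [256. 290.]
0.0255 -0.011 [370. 334.]
0.0255 0.011 [372. 290.]
-0.04 -0.011 [227. 333.]
-0.04 0.011 [223. 290.]
0.04 -0.011 [402. 334.]
0.04 0.011 [405. 290.]
```

The wrist view shows the gate's carrier arm crossing at row 285 (chute x about -205 to -215) and the block's rear edge at row 231 (x about -163). The fingers, at rows 290–334 (x -195 to -173), fit between the two. Next step is the press.

Emit:
{"method": "apply_moves", "body": {
  "moves": [
    [[0.002, 0.003, 0.02, -0.8, 0, -0.7, -0.2], [0, 0.001, 0.02, 0, 0, 0, -0.2], [0, 0, 0, 0, 0, 0, -0.2]]
  ]
}}

```text
time: 3.1
eef_pos: [0.5532, -0.167, 0.0944]
tcp_rot: [0.686, 0.728, 0.001, 0.006]
contact_force: [-0.3, 0.2, -0.4]
opening: 0.596
```

```bash
python3 -c "
from h import *
st()"
```

```text
t 3.1 chute x,y,z mm -180.8 24.7 94.4 toolY yaw 3.41 z [ 0.01  -0.007 -1.   ] F [-0.3  0.2 -0.4] op 0.596
```

Emit:
{"method": "apply_moves", "body": {
  "moves": [
    [[-0.001, -0.003, 0.01, 0.4, 0, 1.2, -0.2], [-0.001, -0.001, 0, 0, 0, 0, -0.2], [0, 0, 0, 0, 0, 0, -0.2]]
  ]
}}

```text
time: 3.4
eef_pos: [0.5518, -0.1694, 0.0885]
tcp_rot: [0.693, 0.721, -0.001, 0.006]
contact_force: [-0.3, -0.6, -1.0]
opening: 0.6
```

```bash
python3 -c "
from h import *
st()"
```

```text
t 3.4 chute x,y,z mm -183.2 26.1 88.5 toolY yaw 2.23 z [ 0.008 -0.01  -1.   ] F [-0.3 -0.6 -1. ] op 0.6
```

Emit:
{"method": "apply_moves", "body": {
  "moves": [
    [[0, -0.004, 0.01, 0.3, 0, 0.4, -0.2], [0, 0, 0.01, 0, 0, 0, -0.2], [0, 0, 0.01, 0, 0, 0, -0.2], [0, 0, 0, 0, 0, 0, -0.2]]
  ]
}}

```text
time: 3.8
eef_pos: [0.5493, -0.1712, 0.0594]
tcp_rot: [0.696, 0.718, -0.002, 0.007]
contact_force: [0.1, 0.4, 2.7]
opening: 0.597
```

```bash
python3 -c "
from h import *
st()"
```

```text
t 3.8 chute x,y,z mm -184.9 28.8 59.4 toolY yaw 1.78 z [ 0.007 -0.013 -1.   ] F [0.1 0.4 2.7] op 0.597
```

Emit:
{"method": "apply_moves", "body": {
  "moves": [
    [[0, 0, 0.01, 0, 0, 0, -0.2], [0, 0, 0.009, 0, 0, 0, -0.2], [0, 0, 0, 0, 0, 0, -0.2]]
  ]
}}

```text
time: 4.1
eef_pos: [0.5496, -0.1721, 0.0406]
tcp_rot: [0.696, 0.718, -0.003, 0.007]
contact_force: [-0.4, 1.0, 5.6]
opening: 0.604
```

```bash
python3 -c "
from h import *
st()
a=ctrl.read_camera('scene')[:,:,::-1];b=ctrl.read_camera('top')[:,:,::-1];w=ctrl.read_camera('wrist')[:,:,::-1]
im=np.hstack([cv2.resize(a[210:340,240:440],(400,260)),cv2.resize(b[200:290,260:410],(400,240))[:240] if 0 else cv2.resize(b[200:290,260:410],(400,260))])
im=np.vstack([im,np.hstack([cv2.resize(w,(400,300)),np.zeros((300,400,3),np.uint8)])])
cv2.imwrite('pics/c3.png',im)"
```

```text
t 4.1 chute x,y,z mm -185.8 28.5 40.6 toolY yaw 1.79 z [ 0.005 -0.013 -1.   ] F [-0.4  1.   5.6] op 0.604
```

View pics/c3.png

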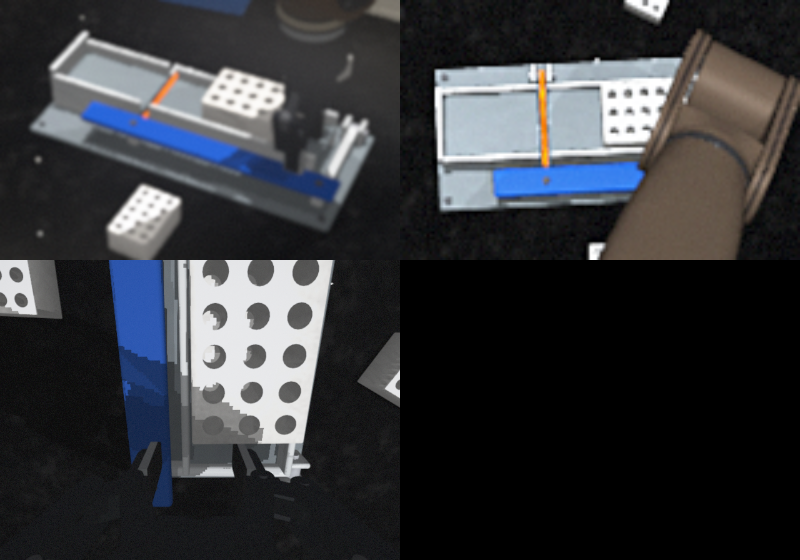

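The treadle is visibly down: the blue bar runs level in all three views. The push finger stands behind the block and clear of it. I'll measure the treadle angle from the bar's free end.

```bash
python3 - <<'E'
from h import *
def pt(x,th,y0):  # top edge point at angle th (0=closed)
    a=.28-th;r=np.array([y0+55,26]);y=r[0]*np.cos(a)-r[1]*np.sin(a)-55;z=r[0]*np.sin(a)+r[1]*np.cos(a)+20
    w=O+X*x/1e3+Y*y/1e3;return [*w,z/1e3]
for n,cols in(("scene",(300,320,340)),("top",(310,320,330,340))):
    c=ctrl.get_calibration(n);im=ctrl.read_camera(n)[:,:,::-1]
    cv2.imwrite(f"pics/{n}4.png",im)
    m=cv2.inRange(cv2.cvtColor(im.copy(),cv2.COLOR_BGR2HSV),(105,150,60),(125,255,255))
    for u in cols:
        v=np.flatnonzero(m[230:300,u])+230;print(n,u,v[[0,-1]])
        for th in(0,.24,.28,.32):
            o=[]
            for y0 in(48,78):
                P=np.array([proj(c,pt(x,th,y0)) for x in np.linspace(-230,60,30)]);i=np.argsort(P[:,0])
                o.append(np.interp(u,P[i,0],P[i,1]).round(1))
            print("   th",th,o)
E
```

```text
scene 300 [265 274]
   th 0 [np.float64(250.4), np.float64(257.1)]
   th 0.24 [np.float64(261.7), np.float64(271.5)]
   th 0.28 [np.float64(263.4), np.float64(273.7)]
   th 0.32 [np.float64(265.1), np.float64(275.8)]
scene 320 [271 281]
   th 0 [np.float64(256.6), np.float64(263.5)]
   th 0.24 [np.float64(268.1), np.float64(278.0)]
   th 0.28 [np.float64(269.8), np.float64(280.3)]
   th 0.32 [np.float64(271.6), np.float64(282.4)]
scene 340 [278 287]
   th 0 [np.float64(262.9), np.float64(269.8)]
   th 0.24 [np.float64(274.5), np.float64(284.6)]
   th 0.28 [np.float64(276.3), np.float64(286.9)]
   th 0.32 [np.float64(278.0), np.float64(289.0)]
top 310 [258 267]
   th 0 [np.float64(252.1), np.float64(261.4)]
   th 0.24 [np.float64(256.6), np.float64(266.4)]
   th 0.28 [np.float64(257.2), np.float64(267.0)]
   th 0.32 [np.float64(257.7), np.float64(267.5)]
top 320 [257 266]
   th 0 [np.float64(251.7), np.float64(260.9)]
   th 0.24 [np.float64(256.2), np.float64(266.0)]
   th 0.28 [np.float64(256.7), np.float64(266.6)]
   th 0.32 [np.float64(257.2), np.float64(267.1)]
top 330 [257 266]
   th 0 [np.float64(251.2), np.float64(260.5)]
   th 0.24 [np.float64(255.7), np.float64(265.5)]
   th 0.28 [np.float64(256.3), np.float64(266.1)]
   th 0.32 [np.float64(256.8), np.float64(266.6)]
top 340 [256 265]
   th 0 [np.float64(250.8), np.float64(260.0)]
   th 0.24 [np.float64(255.3), np.float64(265.1)]
   th 0.28 [np.float64(255.8), np.float64(265.6)]
   th 0.32 [np.float64(256.3), np.float64(266.2)]
```

Emit:
{"method": "apply_moves", "body": {
  "moves": [
    [[0, 0, 0.002, 0, 0.4, 0, -0.2], [0.006, 0, 0, 0, 0, 0, -0.2], [0.008, 0, 0, 0, 0, 0, -0.2], [0.008, 0, 0, 0, 0, 0, -0.2], [0.008, 0, 0, 0, 0, 0, -0.2]]
  ]
}}

```text
time: 4.85
eef_pos: [0.5529, -0.1454, 0.0445]
tcp_rot: [0.695, 0.718, -0.001, 0.012]
contact_force: [-0.7, -4.9, 3.2]
opening: 0.598
```

```bash
python3 -c "
from h import *
st()"
```

```text
t 4.85 chute x,y,z mm -159.3 24.3 44.5 toolY yaw 1.87 z [ 0.016 -0.017 -1.   ] F [-0.7 -4.9  3.2] op 0.598
```

Emit:
{"method": "apply_moves", "body": {
  "moves": [
    [[0, -0.003, 0.003, 0.5, 0.5, 0, -0.2], [0, -0.002, 0.003, 0.3, 0.4, 0, -0.2], [0, 0, 0, 0, 0, 0, -0.2]]
  ]
}}

```text
time: 5.15
eef_pos: [0.5502, -0.1436, 0.0395]
tcp_rot: [0.695, 0.719, 0.002, 0.003]
contact_force: [0.6, -4.1, 3.8]
opening: 0.6
```

```bash
python3 -c "
from h import *
st()"
```

```text
t 5.15 chute x,y,z mm -157.4 27.0 39.5 toolY yaw 1.93 z [ 0.007 -0.001 -1.   ] F [ 0.6 -4.1  3.8] op 0.6
```

Emit:
{"method": "apply_moves", "body": {
  "moves": [
    [[0.006, -0.001, 0.001, 0.1, 0.1, 0, -0.2], [0.008, -0.001, 0.001, 0.1, 0.1, 0, -0.2], [0.008, -0.001, 0.001, 0.1, 0.1, 0, -0.2], [0.008, -0.001, 0.001, 0.1, 0.1, 0, -0.2]]
  ]
}}

```text
time: 5.55
eef_pos: [0.5488, -0.1216, 0.0393]
tcp_rot: [0.695, 0.719, -0.0, 0.005]
contact_force: [0.6, -6.6, 6.6]
opening: 0.596
```

```bash
python3 -c "
from h import *
st()"
```

```text
t 5.55 chute x,y,z mm -135.4 27.8 39.3 toolY yaw 1.94 z [ 0.007 -0.008 -1.   ] F [ 0.6 -6.6  6.6] op 0.596
```

Emit:
{"method": "apply_moves", "body": {
  "moves": [
    [[0.008, -0.001, 0.001, 0.1, 0.2, 0.1, -0.2], [0.008, -0.001, 0.001, 0.1, 0.2, 0, -0.2], [0.008, -0.001, 0.001, 0.1, 0.2, 0, -0.2]]
  ]
}}

```text
time: 5.85
eef_pos: [0.5477, -0.1032, 0.0393]
tcp_rot: [0.696, 0.718, -0.0, 0.006]
contact_force: [0.5, -7.3, 7.3]
opening: 0.599
```

```bash
python3 -c "
from h import *
st()
b=ctrl.read_camera('scene')[:,:,::-1];a=ctrl.read_camera('wrist')[:,:,::-1]
cv2.imwrite('pics/c5.png',np.hstack([cv2.resize(a,(400,300)),cv2.resize(b[210:340,250:423],(400,300))]))"
```

```text
t 5.85 chute x,y,z mm -116.9 28.4 39.3 toolY yaw 1.86 z [ 0.008 -0.008 -1.   ] F [ 0.5 -7.3  7.3] op 0.599
```

View pics/c5.png

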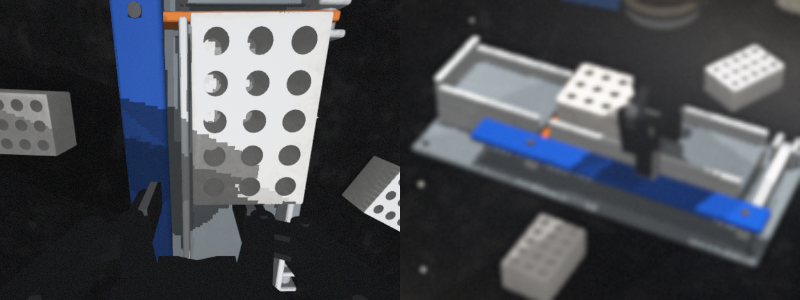

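The block is square in the channel with its front just at the gate, and the treadle is still level. Pushing on.

Emit:
{"method": "apply_moves", "body": {
  "moves": [
    [[0.008, -0.001, 0.001, 0.1, 0.2, 0, -0.2], [0.008, -0.001, 0.001, 0.1, 0.2, 0, -0.2], [0.008, -0.001, 0.001, 0.1, 0.2, 0, -0.2], [0.008, -0.001, 0.001, 0.1, 0.2, 0, -0.2]]
  ]
}}

```text
time: 6.35
eef_pos: [0.5461, -0.0778, 0.039]
tcp_rot: [0.696, 0.718, 0.0, 0.005]
contact_force: [-0.4, -7.5, 6.6]
opening: 0.602
```

```bash
python3 -c "
from h import *
st()"
```

```text
t 6.35 chute x,y,z mm -91.5 29.2 39.0 toolY yaw 1.86 z [ 0.007 -0.006 -1.   ] F [-0.4 -7.5  6.6] op 0.602
```

Emit:
{"method": "apply_moves", "body": {
  "moves": [
    [[0.008, -0.001, 0.001, 0.1, 0.2, 0, -0.2], [0.008, -0.001, 0.001, 0.1, 0.2, 0, -0.2], [0.008, -0.0005, 0.001, 0.1, 0.2, 0, -0.2], [0.008, -0.0005, 0.001, 0.1, 0.2, 0, -0.2], [0.008, -0.001, 0.001, 0.1, 0.2, 0, -0.2], [0.008, -0.0005, 0.001, 0.1, 0.2, 0, -0.2]]
  ]
}}

```text
time: 6.95
eef_pos: [0.5451, -0.0406, 0.039]
tcp_rot: [0.695, 0.719, 0.0, 0.004]
contact_force: [-0.9, -7.8, 7.6]
opening: 0.602
```

```bash
python3 -c "
from h import *
st()"
```

```text
t 6.95 chute x,y,z mm -54.3 29.1 39.0 toolY yaw 1.92 z [ 0.006 -0.005 -1.   ] F [-0.9 -7.8  7.6] op 0.602
```

Emit:
{"method": "apply_moves", "body": {
  "moves": [
    [[0.008, -0.001, 0.001, 0.1, 0.2, 0, -0.2], [0.008, -0.001, 0.001, 0.1, 0.2, 0, -0.2], [0.008, -0.0005, 0.001, 0.1, 0.2, 0, -0.2], [0.008, -0.0005, 0.001, 0.1, 0.2, 0, -0.2], [0.008, -0.001, 0.001, 0.1, 0.2, 0, -0.2], [0.008, -0.0005, 0.001, 0.1, 0.2, 0, -0.2], [0.007, -0.0005, 0.001, 0.1, 0.2, 0, -0.2]]
  ]
}}

```text
time: 7.65
eef_pos: [0.5438, 0.0024, 0.0387]
tcp_rot: [0.695, 0.719, -0.001, 0.002]
contact_force: [-0.4, -7.6, 8.0]
opening: 0.601
```

```bash
python3 -c "
from h import *
st()"
```

```text
t 7.65 chute x,y,z mm -11.3 29.2 38.7 toolY yaw 2.01 z [ 0.001 -0.004 -1.   ] F [-0.4 -7.6  8. ] op 0.601
```

Emit:
{"method": "apply_moves", "body": {
  "moves": [
    [[0.006, -0.001, 0.001, 0.1, 0.2, 0.1, -0.2], [0.006, -0.001, 0.001, 0.1, 0.2, 0, -0.2], [0.006, -0.0005, 0.001, 0, 0.2, 0, -0.2]]
  ]
}}

```text
time: 7.95
eef_pos: [0.5429, 0.0153, 0.0384]
tcp_rot: [0.695, 0.719, -0.001, 0.001]
contact_force: [0.2, -7.7, 7.4]
opening: 0.604
```

```bash
python3 -c "
from h import *
st()"
```

```text
t 7.95 chute x,y,z mm 1.7 29.7 38.4 toolY yaw 1.96 z [ 0.001 -0.002 -1.   ] F [ 0.2 -7.7  7.4] op 0.604
```

Emit:
{"method": "apply_moves", "body": {
  "moves": [
    [[0.005, -0.001, 0.0005, 0.1, 0.2, 0.1, -0.2], [0.005, -0.0005, 0.0005, 0, 0.2, 0, -0.2]]
  ]
}}

```text
time: 8.15
eef_pos: [0.5421, 0.0221, 0.0385]
tcp_rot: [0.695, 0.719, -0.001, 0.0]
contact_force: [2.7, -20.6, 4.9]
opening: 0.598
```

```bash
python3 -c "
from h import *
st()
b=ctrl.read_camera('top')[:,:,::-1];a=ctrl.read_camera('wrist')[:,:,::-1]
cv2.imwrite('pics/c6.png',np.hstack([cv2.resize(a,(400,300)),cv2.resize(b[200:290,260:380],(400,300))]))"
```

```text
t 8.15 chute x,y,z mm 8.5 30.4 38.5 toolY yaw 1.9 z [-0.    -0.001 -1.   ] F [  2.7 -20.6   4.9] op 0.598
```

View pics/c6.png

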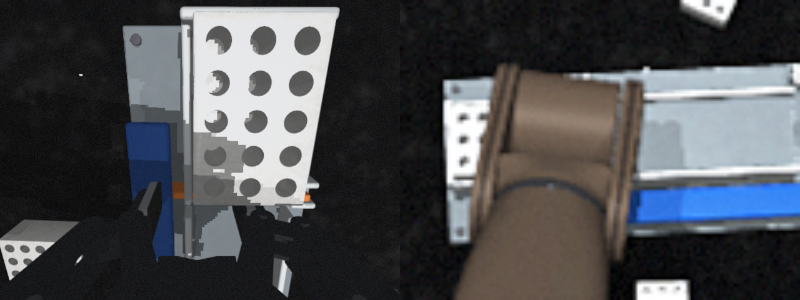

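The push force jumped to 20 N at chute x = 8.5, where 9 was expected, so the block is against the end stop. Now I back off with the treadle still held.

Emit:
{"method": "apply_moves", "body": {
  "moves": [
    [[-0.006, 0, 0.0005, 0, 0, 0, -0.2], [-0.012, 0, 0.0005, 0, 0, 0, -0.2], [-0.012, 0, 0.0005, 0, 0, 0, -0.2], [-0.012, 0, 0.0005, 0, 0, 0, -0.2], [0, 0, 0.0005, 0, 0, 0, -0.2]]
  ]
}}

```text
time: 8.75
eef_pos: [0.5398, -0.0133, 0.0364]
tcp_rot: [0.7, 0.714, 0.003, -0.011]
contact_force: [-1.0, -5.5, 8.2]
opening: 0.601
```

```bash
python3 -c "
from h import *
st()"
```

```text
t 8.75 chute x,y,z mm -26.9 33.7 36.4 toolY yaw 1.13 z [-0.013  0.02  -1.   ] F [-1.  -5.5  8.2] op 0.601
```

Emit:
{"method": "apply_moves", "body": {
  "moves": [
    [[-0.01, 0.002, 0, -0.3, -0.4, 0, -0.2], [-0.01, 0.002, 0, -0.3, -0.4, 0, -0.2], [0, 0, 0, 0, 0, 0, -0.2]]
  ]
}}

```text
time: 9.05
eef_pos: [0.5416, -0.0288, 0.0367]
tcp_rot: [0.703, 0.711, 0.003, -0.011]
contact_force: [1.1, -3.0, 5.6]
opening: 0.602
```

```bash
python3 -c "
from h import *
st()
b=ctrl.read_camera('scene')[:,:,::-1];a=ctrl.read_camera('wrist')[:,:,::-1]
cv2.imwrite('pics/c7.png',np.hstack([cv2.resize(a,(400,300)),cv2.resize(b[210:340,250:423],(400,300))]))"
```

```text
t 9.05 chute x,y,z mm -42.4 32.4 36.7 toolY yaw 0.72 z [-0.011  0.019 -1.   ] F [ 1.1 -3.   5.6] op 0.602
```

View pics/c7.png

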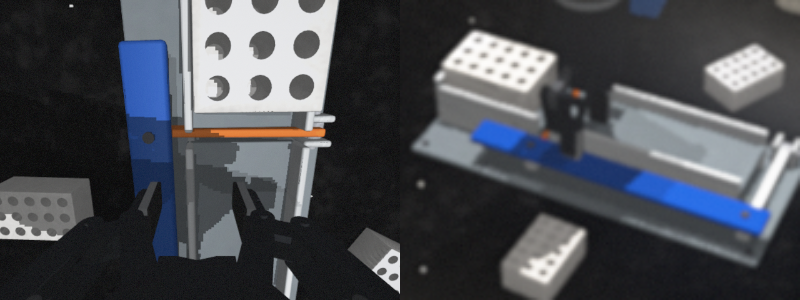

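The block's rear (row 110) is clear beyond the gate (row 132), and the fingers are well back. Letting the treadle rise.

Emit:
{"method": "apply_moves", "body": {
  "moves": [
    [[0, 0, -0.01, 0, 0, 0, -0.2], [0, 0, -0.01, 0, 0, 0, -0.2], [0, 0, -0.01, 0, 0, 0, -0.2], [0, 0, -0.01, 0, 0, 0, -0.2], [0, 0, -0.02, 0, 0, 0, -0.2], [0, 0, -0.04, 0, 0, 0, -0.2], [0, 0, -0.04, 0, 0, 0, -0.2], [0, 0, -0.04, 0, 0, 0, -0.2], [-0.02, 0, -0.02, 0, 0, 0, -0.2], [0, 0, 0, 0, 0, 0, -0.2]]
  ]
}}

```text
time: 10.15
eef_pos: [0.5353, -0.0493, 0.2387]
tcp_rot: [0.703, 0.711, -0.003, -0.024]
contact_force: [0.1, -0.8, -0.6]
opening: 0.599
```

```bash
python3 - <<'E'
from h import *
st()
c=ctrl.get_calibration('wrist')
b=ctrl.read_camera('scene')[:,:,::-1];a=ctrl.read_camera('wrist')[:,:,::-1]
np.save("w8.npy",c["cam_to_world"])
cv2.imwrite('pics/w8.png',a);cv2.imwrite('pics/c8.png',np.hstack([a[:,150:550],cv2.resize(b[210:340,250:423],(400,480))]))
E
```

```text
t 10.15 chute x,y,z mm -62.7 39.2 238.7 toolY yaw 0.69 z [-0.039  0.029 -0.999] F [ 0.1 -0.8 -0.6] op 0.599
```

View pics/c8.png

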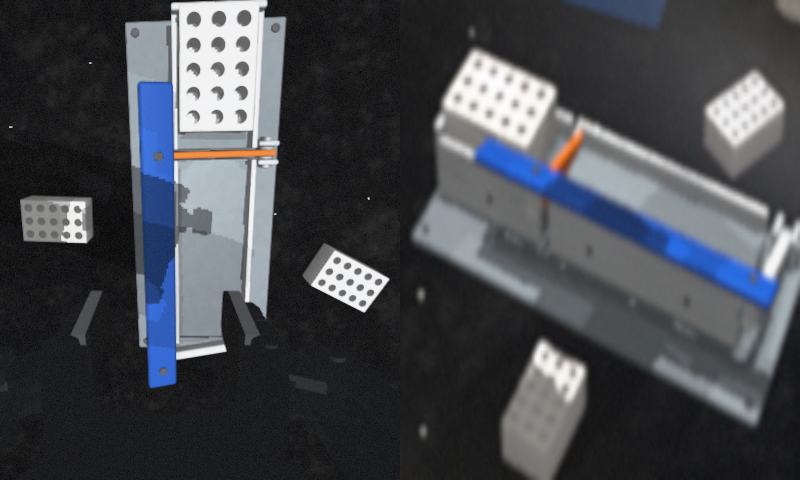

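The gate is up behind the block (row 154 against the block's rear at row 131). One numerical check of the block against the end stop.

```bash
python3 - <<'E'
from h import *
c=ctrl.get_calibration('wrist');c["cam_to_world"]=np.load("w8.npy")
for n,p,z in(("rearL",(329,130),.076),("rearR",(404,131),.076),("frontL",(322,4),.076),("frontR",(412,2),.076),("gate",(375,154),.048)):
    q=ray(c,p,z)[:2]-O;print(n,(q@X*1e3).round(1),(q@Y*1e3).round(1))
E
```

```text
rearL 20.1 31.9
rearR 18.2 -31.5
frontL 113.9 36.9
frontR 113.2 -32.6
gate -1.4 -11.3
```

```bash
python3 -c "
from h import *
ctrl.sign_off();st()"
```

```text
the job is handed in; nothing more can be done
the job is handed in; nothing more can be done
```

The white tube block is against the end stop with the gate up behind it. I signed off at about 10 s of the 40 s allowed.

**What I did:** One fingertip pressed the treadle to about 0.28–0.31 rad (image estimate) with 5–8 N. The other fingertip pushed the block past the gate with about 7.5 N. At the stop the push force jumped to about 20 N, with the finger at chute x = 8.5 mm against 9 mm expected. I backed the fingers about 50 mm away from the block, still holding the treadle down, then lifted straight off.

**Last checks:**
- **Block:** the wrist picture puts its rear at chute x of about 18–20 mm and its front at about 113–114 mm, against 20 and 115 mm expected. That agrees within the 2 mm calibration.
- **Gate and treadle:** both are up, and the tool is clear of everything at about zero force.
- **Bystanders:** the nearby look-alike blocks look undisturbed. I did not re-measure the bottle, vial, timer or tape, but the arm touched nothing near them.

**Disagreements:** Early in the push, with the block still before the gate, the tool drifted about 4 mm up and 4 mm sideways. I corrected that before the block reached the gate. No check failed.

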